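# Roll down the waiting print

## Task

Two art prints lie on mounting beds; the one with the green marker on its ledge is already rolled down, the one with the red marker is still waiting. Take the pressure roller from its sloped rest and roll the waiting print over its whole length, from the end near the robot to the far end, squarely and centred so the full width is covered, pressing all the way with about 10 newtons (never over 40), then put the roller back in its rest, seated as it was. Keep the roller off the finished print, and leave the markers and everything else on the counter where they are.

Things in the scene. Friction and masses are not known exactly. Their poses are not given: they have to be found in the camera images.
- bed_1: mounting bed, fixed: plywood base 240 x 130 x 30 mm (x -95 to +145) under a sprung steel platen (180 x 120) with a white board (170 x 106) and a mainly blue print 160 mm long (x) by 80 wide (y). Origin on the counter under the print's middle; x runs along the print from the end near the robot to the far end, z up. The grey marker ledge lies beyond the far end.
- bed_2: mounting bed, fixed: plywood base 240 x 130 x 30 mm (x -95 to +145) under a sprung steel platen (180 x 120) with a white board (170 x 106) and a mainly orange print 160 mm long (x) by 80 wide (y). Origin on the counter under the print's middle; x runs along the print from the end near the robot to the far end, z up. The grey marker ledge lies beyond the far end.
- bed_1_ledge (a point): middle of the top of bed_1's marker ledge (bed frame 122, 0, 30 mm)
- bed_2_ledge (a point): middle of the top of bed_2's marker ledge (bed frame 122, 0, 30 mm)
- marker_red: red pawn-shaped marker, 38 mm across, 58 mm tall, standing on the ledge of the bed whose print is still to be rolled; origin under its foot
- marker_green: green pawn-shaped marker, same shape, standing on the ledge of the bed whose print is finished; origin under its foot
- bed_1_print (a point): bed_1: middle of the print's surface, 46 mm above the counter when not pressed (moves with the platen). The platen gives straight down, staying level: it starts to move at about 2 N, then about 1.5 N more per mm; hard stop at 12 mm (20 N)
- bed_2_print (a point): bed_2: middle of the print's surface, 46 mm above the counter when not pressed (moves with the platen). The platen gives straight down, staying level: it starts to move at about 2 N, then about 1.5 N more per mm; hard stop at 12 mm (20 N)
- roller: pressure roller, about 0.5 kg, mostly drum: black rubber drum 44 mm diameter, 96 mm wide, spinning freely in an aluminium fork 112 mm wide under a flat yellow handle. Origin at the drum's bottom; z along the handle away from the drum, y along the axle, x the way it rolls. Fork crossbar 20 mm thick (x), z 60 to 74. Starts in the rest with z leaning 30 degrees, handle towards rest -x
- roller_axle (a point): centre of the drum (roller frame 0, 0, 22 mm)
- roller_handle (a point): point inside the yellow handle, on its middle line (roller frame 0, 0, 108 mm). Handle: 24 mm thick (x), 60 mm wide (y), z 74 to 138 mm; grip it across the 24 mm, with the gripper leaning as the handle leans
- rest: fixed steel rest: base plate 130 x 130 mm (x -65 to +65), on it an L-shaped trough tilted 30 degrees, 120 mm wide (rest y), back 95 mm tall. Origin on the counter, z up; the back plate leans towards rest -x (to the robot's right). The drum stands on the trough floor against the back plate, and the crossbar leans on a rubber strip at the top of the back plate. Open towards +x, above and at both ends
- rest_seat (a point): where the roller's origin lies when seated: rest frame (30, 0, 45) mm, the roller then turned -30 degrees about rest y: its z along (-0.5, 0, 0.866) and its x along (0.866, 0, 0.5) of the rest. The floor slopes to the back, so a roller let go a few mm out slides home
- mug: bystander, leave alone: white mug, 80 mm across, 92 mm tall; origin under its middle
- glue_bottle: bystander, leave alone: white glue bottle, 56 mm across, 150 mm tall; origin under its middle
- tape: bystander, leave alone: roll of tape, 90 mm across, 24 mm tall; origin under its middle
- paint_jar: bystander, leave alone: yellow paint jar, 64 mm across, 70 mm tall; origin under its middle
- board_stack: bystander, leave alone: stack of white boards 170 x 110 x 30 mm; origin under its middle
- palette_knife: bystander, leave alone: palette knife, 200 mm long, lying flat; origin under its middle
Things that resemble listed ones, but are neither listed nor needed, are in the scene too. Leave any purple or turquoise look-alike of the roller alone.

How it is judged:
By the outcome, as a careful person would: the job done as asked, in the order asked, and still so for the second after the job is handed in, with the robot touching nothing.
It also fails if it takes over 64 s, if anything falls off the work surface, if the arm or the gripper's body presses on something with over 40 N, if the wrist force passes 120 N, or if a joint passes its speed limit or range.

## Robot

A 6-joint arm with a two-finger parallel gripper is mounted at the origin on the work surface. World frame = base frame: x ahead of the robot, y to its left, z up, the work surface at z = 0. Lengths are in m, angles in rad, forces in N, time in s.
With the tool pointing down it reaches from about 0.35 to 0.975 m from the base axis. Payload 7.1 kg.
Tool frame: the origin (TCP) lies midway between the tips of the shut fingers; the grasp point (between the pads) lies 19 mm behind it (bot.pinch_z is the distance from the TCP to the grasp point, in m); z points along the fingers, x is the direction in which the jaws open and shut, and the axes are right-handed (so a half turn about z gives the same grasp; the last joint's range is limited). The gripper opens to 88 mm and grips with 3 to 60 N. Pads are 20 mm wide; open, the fingers measure 115 mm over their backs; the gripper's body (75 mm by 178 mm) begins 61 mm behind the grasp point.
Start: joints at [-1.122, 0.423, 1.63, -0, 1.089, -0.019], TCP at [0.282, -0.558, 0.223] pointing down, gripper open.
Joint ranges: [-3, 3], [-0.9, 2.11], [0.09, 2.58], [-1.31, 4.45], [0.11, 2.69], [-2.54, 2.54]. Speed limits (rad/s): [2.39, 2.39, 3.01, 3.14, 3.14, 3.14].

## Interface

Orientations are given as a 3x3 rotation matrix whose columns are the frame's x, y, z axes.
In Python, from rig import bot, vision gives the robot as it stands.
- The arm moves only by the tool apply_moves, never from a script. Its argument "moves" is a list of rows, each a list of 7 numbers: the turn, a rotation vector about the world's x, y, z in degrees, then the shift along the world's x, y, z in m, then the opening, from -1 (shut) to 1 (fully open), so that 0 is half open. In form: [[wx, wy, wz, tx, ty, tz, jaw], ...]. A call has exactly 10 rows; each row shifts and turns the commanded pose from where the row before left it; what a row does not reach is not made up. A row lasts 1/8 s, in which the tool goes at most 62.5 mm and 10.7 degrees, less where a joint would pass 70% of its speed; a pose out of reach is approached as far as the arm can. A call with a gripper value outside its range is refused whole. The fingers move at their own pace and stop on an object; "newtons" is the grip in N (left out, the last holds). Time passes only in rows, so rows that do not move let the fingers close, or fill a call up. It gives the time, the measured TCP pose, the force and the opening at its end, in the units of the state.
- bot.get_state(): the state, without advancing time (a new reading comes with each control period).
- vision.grab_frame(name): name is "side" or "top"; returns a dict with "pixels" (420x560x3 uint8, red, green, blue), "range_z" (420x560 float32, m along the optical axis (not along the pixel's ray), 0 where there is no reading), "camera_matrix" (3x3 intrinsics, pixels), "position" and "rotation" of the camera in the world. Camera axes: x right, y down, z forward; pixel columns grow to the right and rows downward; lengths in m; the calibration is good to about 2 mm. A picture is of the moment at which its call begins.
- bot.sign_off(): hands the job in, once; it reports no verdict.
The state is a dict: "time": time; "joints": joint angles; "dq": joint speeds; "joint_torque": joint torques, N m; "tool_pos": TCP position; "orientation": TCP orientation; "wrist_force": force on the tool from outside, world axes, zero at the start; "moment": the same for the moment, N m; "opening": finger opening in m.
Only numpy, scipy, OpenCV 4.12 (cv2) and the standard library are available. Lean on these libraries where they do the work, as an engineer would, in place of code of your own. Each camera call takes 0.05 s, during which the arm holds its last target.

## Working session

There is one attempt and no reset: what is moved stays moved. The work goes in short steps, Python scripts to look and compute and a tool call to move; the robot and the scene stay as the last step left them, time stands still between calls to the robot, and variables do not carry over. Pictures are saved under pics/ and viewed, and the job is handed in when it is done.

Besides the shell and the picture viewer there is one more tool, called by a JSON object that holds its "method" and its "body", one argument or row to a line. apply_moves: Moves the arm, as the interface text tells. Its arguments: {"type":"object","properties":{"moves":{"type":"array","items":{"type":"array","items":{"type":"number"}}},"newtons":{"type":"number"}},"required":["moves"]}

```bash
mkdir -p pics; ls; python3 - <<'E'
from rig import bot, vision
import cv2, numpy as np
for n in ("side","top"):
    f=vision.grab_frame(n)
    cv2.imwrite(f"pics/{n}0.png",f["pixels"][:,:,::-1])
    np.savez(f"{n}0.npz",**f)
    print(n,f["position"],np.round(f["rotation"],3).tolist(),f["camera_matrix"].tolist())
print(bot.get_state()); print(bot.pinch_z)
E
```

```text
pics
side [0.44901188 0.79494503 1.01252699] [[-0.999, -0.031, 0.023], [-0.038, 0.707, -0.706], [0.006, -0.707, -0.708]] [[413.0992549137475, 0.0, 279.21451496265547], [0.0, 413.0992549137475, 211.5815795008588], [0.0, 0.0, 1.0]]
top [ 0.2872517  -0.11968372  1.38225891] [[0.025, -0.987, 0.159], [-1.0, -0.024, 0.006], [-0.002, -0.159, -0.987]] [[395.56080737671726, 0.0, 280.29809034775775], [0.0, 395.56080737671726, 209.2086689316934], [0.0, 0.0, 1.0]]
{'time': 0.1, 'joints': array([-1.12198059e+00,  4.23761767e-01,  1.63058040e+00,  3.66804070e-06,
        1.08858304e+00, -1.89584780e-02]), 'dq': array([-0.0015259 , -0.0013885 , -0.00181889, -0.00044239, -0.00058121,
        0.00010564]), 'joint_torque': array([-7.17415551e-04, -5.45612025e+01, -2.74323785e+01,  6.45295554e-02,
        1.87627907e-02, -2.22147463e-05]), 'tool_pos': array([ 0.28165122, -0.5574016 ,  0.22199412]), 'orientation': array([[ 4.50898819e-01, -8.92574884e-01, -5.75264175e-04],
       [-8.92574075e-01, -4.50899185e-01,  1.20198680e-03],
       [-1.33224937e-03, -2.85085377e-05, -9.99999112e-01]]), 'wrist_force': array([-0.5073044 ,  0.87127475,  0.22419235]), 'moment': array([-0.04553591,  0.00035866,  0.01755585]), 'opening': 0.08813203848505122}
0.0187
```

View pics/side0.png

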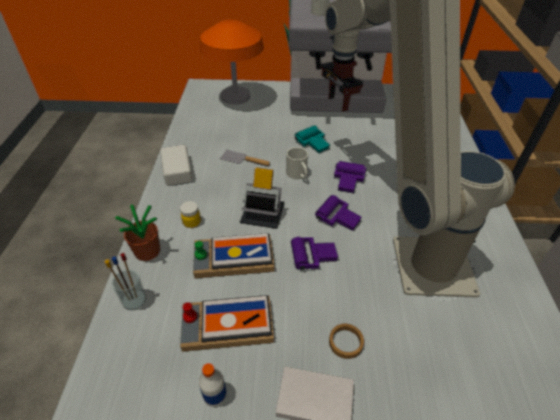

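View pics/top0.png

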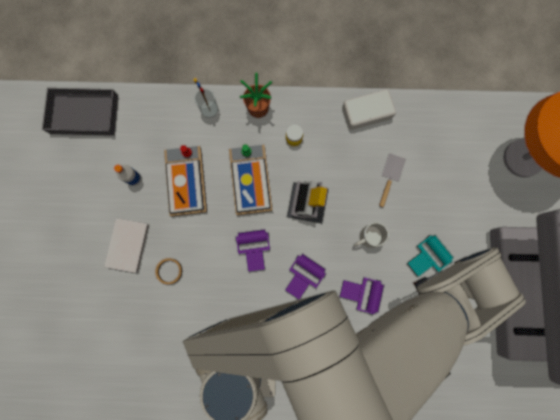

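The top view shows the red-marker bed (orange print) at about (185,185), the green-marker bed at (250,185), and the rest with the roller at (307,200), its handle towards −y. The purple and turquoise ones are decoys. Next I measure from depth and colour masks.

```bash
cat > h.py <<'E'
import numpy as np, cv2
def load(n): return dict(np.load(n+".npz"))
def cloud(f):
    K=f["camera_matrix"];z=f["range_z"].astype(float)
    v,u=np.mgrid[:z.shape[0],:z.shape[1]]
    p=np.stack([(u-K[0,2])*z/K[0,0],(v-K[1,2])*z/K[1,1],z],-1)
    w=p@np.array(f["rotation"]).T+f["position"]; w[z==0]=np.nan
    return w
def ray(f,uv,h):
    K=f["camera_matrix"];uv=np.atleast_2d(uv).astype(float)
    d=np.c_[(uv[:,0]-K[0,2])/K[0,0],(uv[:,1]-K[1,2])/K[1,1],np.ones(len(uv))]@np.array(f["rotation"]).T
    t=(h-f["position"][2])/d[:,2]
    return f["position"]+d*t[:,None]
E
python3 - <<'E'
from h import *
for n,boxes in (("top",[(150,135,220,225),(220,135,335,230)]),("side",[(170,285,285,355),(185,155,295,285)])):
    f=load(n+"0");
    for i,(a,b,c,d) in enumerate(boxes):
        im=f["pixels"][b:d,a:c,::-1]; s=min(800//(c-a),600//(d-b))
        cv2.imwrite(f"pics/{n}_c{i}.png",cv2.resize(im,None,fx=s,fy=s,interpolation=cv2.INTER_CUBIC)); print(n,i,a,b,s)
    w=cloud(f)
    # table plane check
    for (u,v) in ([(400,240),(60,300),(130,60+0)] if n=="top" else [(250,380),(300,200),(150,300)]): print(np.round(w[v,u],4))
    hsv=cv2.cvtColor(f["pixels"],cv2.COLOR_RGB2HSV)
    for nm,lo,hi in (("yellow",(20,150,80),(32,255,255)),("blue",(105,120,60),(125,255,255)),("orange",(3,180,120),(16,255,255)),("red",(174,150,60),(180,255,255)),("green",(55,120,40),(75,255,255))):
        m=cv2.inRange(hsv,lo,hi); k,l,st,ce=cv2.connectedComponentsWithStats(m)
        for j in range(1,k):
            if st[j,4]>15: 
                p=w[l==j]; print(n,nm,st[j],np.round(np.nanmedian(p,0),4),np.round(np.nanpercentile(p,[3,97],axis=0),3).tolist())
E
```

```text
top 0 150 135 6
top 1 220 135 6
[ 4.118e-01 -5.326e-01  1.000e-04]
[ 0.1775  0.635  -0.0041]
[ 1.4857  0.786  -0.7438]
top yellow [287 139  14   7  50] [ 0.7441 -0.1514  0.039 ] [[0.739, -0.175, 0.024], [0.753, -0.13, 0.049]]
top yellow [242 175  10   9  75] [0.6058 0.0086 0.0472] [[0.591, -0.007, 0.042], [0.62, 0.023, 0.052]]
top yellow [309 187  18  19 282] [ 0.5297 -0.2297  0.1591] [[0.503, -0.252, 0.122], [0.558, -0.208, 0.171]]
top blue [187 164   9  43 227] [0.5798 0.1982 0.0469] [[0.513, 0.182, 0.043], [0.651, 0.213, 0.052]]
top blue [238 164  13  13 116] [0.644  0.0179 0.0468] [[0.621, -0.003, 0.042], [0.66, 0.036, 0.052]]
top blue [240 184  14  16  88] [ 0.5712 -0.0054  0.0463] [[0.543, -0.017, 0.042], [0.585, 0.026, 0.051]]
top blue [241 194  14  13  73] [0.5219 0.0097 0.046 ] [[0.511, -0.021, 0.042], [0.545, 0.021, 0.053]]
top orange [ 537   93   23   72 1203] [ 0.7202 -0.8806  0.2991] [[0.632, -0.907, 0.287], [0.813, -0.854, 0.315]]
top orange [253 163  10  42 235] [ 0.59   -0.0312  0.047 ] [[0.522, -0.046, 0.043], [0.659, -0.016, 0.052]]
top orange [172 165  14  13 117] 
[... 2265 characters left out ...]
 -0.3624] [[-0.257, -2.043, -0.444], [-0.198, -2.005, -0.246]]
side orange [461  71  13  25 160] [-0.7987 -2.0231 -0.4566] [[-0.86, -2.042, -0.514], [-0.749, -2.003, -0.364]]
side orange [215 238  51   9 286] [ 0.5969 -0.0321  0.0482] [[0.523, -0.049, 0.045], [0.667, -0.015, 0.051]]
side orange [206 310  60  21 694] [0.5694 0.2377 0.0472] [[0.506, 0.208, 0.044], [0.653, 0.265, 0.051]]
side orange [203 364  11  12  99] [0.6113 0.4157 0.1505] [[0.601, 0.405, 0.148], [0.621, 0.426, 0.154]]
side green [116 205  40  33 340] [ 0.8948 -0.0174  0.1386] [[0.845, -0.064, 0.095], [0.937, 0.029, 0.156]]
side green [195 241  12  19 162] [0.7089 0.0201 0.052 ] [[0.695, 0.007, 0.036], [0.725, 0.03, 0.089]]
```

```bash
python3 - <<'E'
import cv2,numpy as np
a=cv2.imread("pics/top_c0.png");b=cv2.imread("pics/side_c0.png");
h=max(a.shape[0],b.shape[0])
pad=lambda i:cv2.copyMakeBorder(i,0,h-i.shape[0],0,0,cv2.BORDER_CONSTANT)
o=np.hstack([pad(a),pad(b)]);o=cv2.resize(o,None,fx=min(1,800/o.shape[1]),fy=min(1,800/o.shape[1]));cv2.imwrite("pics/m0.png",o);print(a.shape,b.shape,o.shape)
E
```

```text
(540, 420, 3) (420, 690, 3) (389, 800, 3)
```

View pics/m0.png

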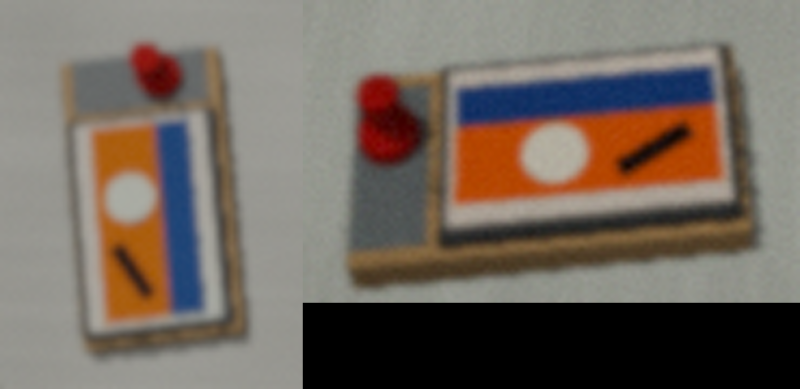

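View pics/top_c1.png

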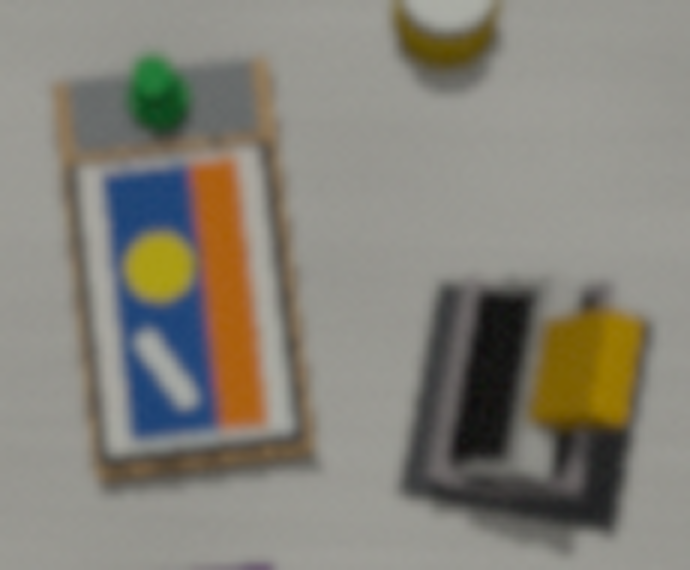

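View pics/side_c1.png

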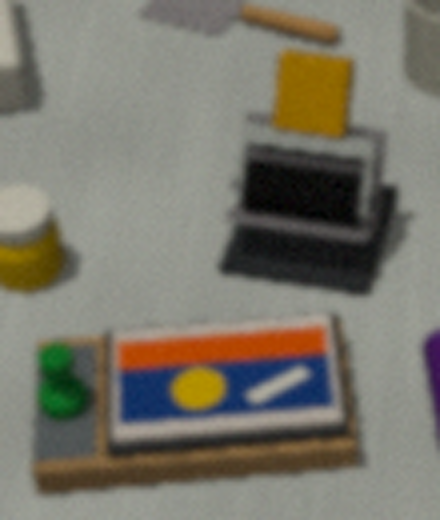

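The crops show the waiting bed with its red marker on the ledge. They also show the rest with the drum black, the front plate edge towards the beds, and the handle over the back. Next come rectangle fits.

```bash
python3 - <<'E'
from h import *
def rect(P):
    c,s,a=cv2.minAreaRect((P[:,:2]*1000).astype(np.float32))
    b=cv2.boxPoints((c,s,a)); e=[b[1]-b[0],b[2]-b[1]]; e=max(e,key=np.linalg.norm)
    if e[0]<0:e=-e
    return np.round(c,1),np.round(s,1),round(np.degrees(np.arctan2(e[1],e[0])),2)
for n in("top","side"):
    f=load(n+"0");w=cloud(f);hsv=cv2.cvtColor(f["pixels"],cv2.COLOR_RGB2HSV)
    col=cv2.inRange(hsv,(2,130,80),(18,255,255))|cv2.inRange(hsv,(100,100,50),(128,255,255))
    z=w[...,2]
    for nm,yl in(("bed2",(0.13,0.33)),("bed1",(-0.08,0.11))):
        reg=(w[...,1]>yl[0])&(w[...,1]<yl[1])&(w[...,0]>.45)&(w[...,0]<.7)&(z>.036)&(z<.06)
        m=(col>0)&reg; vu=np.argwhere(m)[:,::-1]
        hull=cv2.convexHull(vu.astype(np.int32)).reshape(-1,2)
        print(n,nm,"print",rect(ray(f,vu,.046)))
        # board: bright or coloured
        wh=cv2.inRange(hsv,(0,0,150),(180,60,255))>0
        m2=((col>0)|wh)&reg
        k,l,st,ce=cv2.connectedComponentsWithStats(m2.astype(np.uint8)); j=1+np.argmax(st[1:,4])
        print("   board",rect(ray(f,np.argwhere(l==j)[:,::-1],.046)),st[j])
    # rest dark plate
    reg=(w[...,1]>-.32)&(w[...,1]<-.09)&(w[...,0]>.43)&(w[...,0]<.66)
    for lo,hi in((.0025,.012),(.004,.02)):
        p=w[reg&(z>lo)&(z<hi)]; print(n,"plate",len(p),rect(p),np.median(p[:,2]))
    y=(cv2.inRange(hsv,(18,120,60),(34,255,255))>0)&reg
    P=w[y]; print("yellow",len(P),P.mean(0))
    np.save(n+"_y.npy",P)
    print("V stats dark", np.percentile(hsv[...,2][reg],[2,10,30,50,70]))
E
```

```text
top bed2 print (array([597.9, 227.5]), array([195.8,  73.6]), np.float32(8.54))
   board (array([575. , 244.3]), array([165.1,  61.4]), np.float32(8.43)) [168 164  21  47 689]
top bed1 print (array([588. ,  -6.9]), array([154.7,  74.2]), np.float32(8.55))
   board (array([592.7, -38. ]), array([165.3,  37.6]), np.float32(8.73)) [252 160  16  47 445]
top plate 975 (array([ 545. , -204.6]), array([229.1, 229.7]), np.float32(-0.04)) 0.004759728379504002
top plate 654 (array([ 545.7, -205.4]), array([227.2, 229.3]), np.float32(-0.39)) 0.006625772960386911
yellow 311 [ 0.52968148 -0.22932075  0.15026648]
V stats dark [ 22.  60. 124. 150. 152.]
side bed2 print (array([600.7, 225.8]), array([198.2,  77.9]), np.float32(8.42))
   board (array([579.5, 228.9]), array([164. ,  90.1]), np.float32(8.42)) [ 204  301   65   36 1621]
side bed1 print (array([592.8,  -9.7]), array([157.8,  77.2]), np.float32(8.68))
   board (array([595.3, -40.2]), array([162. ,  43.8]), np.float32(8.68)) [214 233  53  14 452]
side plate 837 (array([ 545.4, -206.2]), array([226. , 229.4]), np.float32(-0.39)) 0.005035817654648778
side plate 595 (array([ 545.2, -206.3]), array([226. , 226.2]), np.float32(-0.43)) 0.008003802025964957
yellow 358 [ 0.53579923 -0.22162569  0.1453472 ]
V stats dark [ 11.  21.  69. 135. 147.]
```

```bash
python3 - <<'E'
from h import *
def rect(P):
    c,s,a=cv2.minAreaRect((P[:,:2]*1000).astype(np.float32))
    b=cv2.boxPoints((c,s,a)); e=[b[1]-b[0],b[2]-b[1]]; e=max(e,key=np.linalg.norm)
    if e[0]<0:e=-e
    return np.round(c,1),np.round(s,1),round(float(np.degrees(np.arctan2(e[1],e[0]))),2)
for n in("top","side"):
    f=load(n+"0");w=cloud(f);hsv=cv2.cvtColor(f["pixels"],cv2.COLOR_RGB2HSV);z=w[...,2]
    col=cv2.inRange(hsv,(2,130,80),(18,255,255))|cv2.inRange(hsv,(100,100,50),(128,255,255))
    reg=(w[...,1]>.13)&(w[...,1]<.33)&(w[...,0]>.45)&(z>.036)&(z<.06)
    k,l,st,ce=cv2.connectedComponentsWithStats(((col>0)&reg&(w[...,0]<.667)).astype(np.uint8))
    m=np.isin(l,[j for j in range(1,k) if st[j,4]>25])
    print(n,"bed2 print",rect(ray(f,np.argwhere(m)[:,::-1],.046)))
    red=((cv2.inRange(hsv,(172,120,50),(180,255,255))|cv2.inRange(hsv,(0,170,50),(4,255,255)))>0)&(w[...,0]>.64)&(w[...,0]<.76)&(w[...,1]>.1)&(w[...,1]<.33)
    g=(cv2.inRange(hsv,(50,100,30),(80,255,255))>0)&(w[...,0]>.64)&(w[...,0]<.76)
    for nm,m in(("red",red),("green",g)):
        P=w[m]; print(n,nm,len(P),np.round(P.mean(0),3)); 
        for a,b in((.03,.045),(.06,.09)):
            q=P[(P[:,2]>a)&(P[:,2]<b)]; print("   ",a,b,len(q),np.round([q.min(0),q.max(0)],3).tolist() if len(q) else "")
    R=f["pixels"]; reg=(w[...,1]>-.32)&(w[...,1]<-.09)&(w[...,0]>.43)&(w[...,0]<.66)
    m=(hsv[...,2]<105)&reg
    vu=np.argwhere(m)[:,::-1]
    for h in(.003,.006): print(n,"darkplate hull",rect(ray(f,vu,h)))
    hull=cv2.convexHull(vu.astype(np.int32)); print(cv2.approxPolyDP(hull,3,True).reshape(-1,2).tolist())
    Y=np.load(n+"_y.npy")
    # split faces by local RANSAC plane: front normal & top normal
    rng=np.random.default_rng(0);P=Y.copy()
    for it in range(2):
        best=None
        for _ in range(400):
            a=P[rng.choice(len(P),3,False)];nn=np.cross(a[1]-a[0],a[2]-a[0]);
            if np.linalg.norm(nn)<2e-4: continue
            nn/=np.linalg.norm(nn);d=np.abs((P-a[0])@nn)<.003
            if best is None or d.sum()>best.sum():best=d
        q=P[best];c=q.mean(0);U,S,V=np.linalg.svd(q-c);nn=V[2]*np.sign(V[2][2]);print("  face",best.sum(),np.round(c,4),"n",np.round(nn,3),"rms",S[2]/len(q)**.5)
        P=P[~best]
        if len(P)<30:break
E
```

```text
top bed2 print (array([577.8, 224.4]), array([155.1,  73.6]), 8.54)
top red 77 [0.694 0.22  0.066]
    0.03 0.045 7 [[0.684, 0.212, 0.038], [0.704, 0.235, 0.045]]
    0.06 0.09 33 [[0.687, 0.211, 0.071], [0.707, 0.232, 0.09]]
top green 83 [0.702 0.012 0.067]
    0.03 0.045 10 [[0.689, -0.001, 0.041], [0.715, 0.023, 0.045]]
    0.06 0.09 33 [[0.694, 0.0, 0.078], [0.715, 0.023, 0.09]]
top darkplate hull (array([ 538.6, -206.8]), array([127.8, 150.4]), -9.38)
top darkplate hull (array([ 538.1, -206.6]), array([127.5, 150.1]), -9.38)
[[321, 223], [306, 223], [287, 216], [294, 182], [320, 184], [324, 206]]
  face 198 [ 0.5329 -0.2225  0.1473] n [0.148 0.841 0.521] rms 0.001348198684165753
  face 74 [ 0.5276 -0.2456  0.1645] n [-0.103 -0.523  0.846] rms 0.00149843633322876
side bed2 print (array([581.3, 223. ]), array([158.9,  77.9]), 8.42)
side red 192 [0.701 0.23  0.062]
    0.03 0.045 36 [[0.684, 0.217, 0.034], [0.72, 0.243, 0.045]]
    0.06 0.09 77 [[0.692, 0.215, 0.06], [0.713, 0.237, 0.09]]
side green 167 [0.709 0.02  0.061]
    0.03 0.045 36 [[0.693, -0.012, 0.031], [0.73, 0.032, 0.045]]
    0.06 0.09 64 [[0.7, 0.003, 0.061], [0.721, 0.026, 0.09]]
side darkplate hull (array([ 533.9, -242. ]), array([208.5, 154.5]), 84.73)
side darkplate hull (array([ 533.7, -238.9]), array([207.9, 154.1]), 84.73)
[[280, 189], [286, 210], [276, 228], [240, 222], [250, 184]]
  face 248 [ 0.5351 -0.2213  0.1459] n [0.174 0.848 0.501] rms 0.0015885476743216838
  face 59 [ 0.5329 -0.2226  0.1405] n [0.181 0.832 0.524] rms 0.0011644378989004462
```

```bash
cat >> h.py <<'E'
from scipy.spatial.transform import Rotation as Rot
def wrist(R,q1,phi):
    # R = Rz(q1)Ry(phi)Rz(q4)Ry(q5)Rz(-?q6)Rz(pi)
    M=(Rot.from_euler('z',q1)*Rot.from_euler('y',phi)).inv()*Rot.from_matrix(R)*Rot.from_euler('z',np.pi)
    return M.as_euler('ZYZ')
def grasp_R(yaw,lean=30,flip=False):
    y=np.radians(yaw);l=np.radians(lean);rx=np.array([np.cos(y),np.sin(y),0]);zz=np.array([0,0,1.])
    rz=-np.sin(l)*rx+np.cos(l)*zz; x=np.cos(l)*rx+np.sin(l)*zz
    if flip:x=-x
    z=-rz; return np.c_[x,np.cross(z,x),z]
E
python3 - <<'E'
from h import *
from rig import bot
s=bot.get_state();q=s["joints"]
print(wrist(s["orientation"],q[0],q[1]+q[2]),q[3:])
for fl in(0,1):
    for q1 in(-.35,-.5):
        for phi in(1.7,2.1):print(fl,q1,phi,wrist(grasp_R(80,30,fl),q1,phi))
print("roll",wrist(grasp_R(8.5,0),.38,2.0))
R0=s["orientation"]
for fl in(0,1):
  # yaw while vertical first
  rv=(Rot.from_matrix(grasp_R(80,30,fl))*Rot.from_matrix(R0).inv()).as_rotvec(degrees=True);print(fl,rv)
g=np.array([.537,-.207,0]);rx=np.array([np.cos(np.radians(80)),np.sin(np.radians(80)),0])
R=grasp_R(80)
o=g+.03*rx+[0,0,.045]; gp=o-.118*R[:,2]; tcp=gp+.0187*R[:,2]; print("origin",o,"tcp grasp",tcp,"pre100",tcp-.1*R[:,2],R)
E
```

```text
[ 3.66804070e-06  1.08858304e+00 -1.89584780e-02] [ 3.66804070e-06  1.08858304e+00 -1.89584780e-02]
0 -0.35 1.7 [ 0.5149333   1.54576761 -1.78688372]
0 -0.35 2.1 [ 0.55637628  1.20052846 -1.99408426]
0 -0.5 1.7 [ 0.49413918  1.61777409 -1.91707676]
0 -0.5 2.1 [ 0.51955685  1.26693867 -2.11186421]
1 -0.35 1.7 [0.5149333  1.54576761 1.35470894]
1 -0.35 2.1 [0.55637628 1.20052846 1.1475084 ]
1 -0.5 1.7 [0.49413918 1.61777409 1.22451589]
1 -0.5 2.1 [0.51955685 1.26693867 1.02972845]
roll [0.         1.14159265 0.23164701]
0 [  5.74918767 -38.94445297 139.03559019]
1 [ 30.10776337   4.44794168 -35.94911609]
origin [ 0.54220945 -0.17745577  0.045     ] tcp grasp [ 0.53358781 -0.22635147  0.13099632] pre100 [ 0.5249054  -0.27559186  0.21759886] [[ 0.15038373  0.98480775  0.08682409]
 [ 0.85286853 -0.17364818  0.49240388]
 [ 0.5         0.         -0.8660254 ]]
```

{"method": "apply_moves", "body": {
  "moves": [
    [0,0,9.6,0.01,0.01,0.01,1],
    [0,0,9.6,0.01,0.01,0.01,1],
    [0,0,9.6,0.02,0.01,0.01,1],
    [0,0,9.6,0.02,0.01,0.01,1],
    [0,0,9.6,0.02,0.01,0.01,1],
    [0,0,9.6,0.02,0.01,0,1],
    [0,0,9.6,0.02,0.01,0,1],
    [0,0,9.6,0.02,0.01,0,1],
    [0,0,9.6,0.02,0.01,0,1],
    [0,0,9.6,0.02,0.01,0,1]
  ],
  "newtons": 40
}}

```text
time: 1.35
tool_pos: [0.4623, -0.4572, 0.2722]
orientation: [[0.837, 0.546, -0.001], [0.546, -0.837, 0.001], [-0.0, -0.001, -1.0]]
wrist_force: [-0.2, 0.1, -0.0]
opening: 0.0879
```

```bash
cat >> h.py <<'E'
def need(s,R,p):
    rv=(Rot.from_matrix(R)*Rot.from_matrix(s["orientation"]).inv()).as_rotvec(degrees=True)
    print("t",round(s["time"],2),"pos",np.round(s["tool_pos"],4),"turn",np.round(rv,2),"shift",np.round(np.array(p)-s["tool_pos"],4),"F",np.round(s["wrist_force"],1),"open",round(s["opening"],4),"q",np.round(s["joints"],2))
E
python3 - <<'E'
from h import *
from rig import bot
need(bot.get_state(),grasp_R(80,0),[.5206,-.3002,.2609])
E
```

```text
t 1.35 pos [ 0.4623 -0.4572  0.2722] turn [-2.000e-02 -5.000e-02  4.688e+01] shift [ 0.0583  0.157  -0.0113] F [-0.2  0.1 -0. ] open 0.0879 q [-0.8   0.41  1.53 -0.    1.2  -1.38]
```

{"method": "apply_moves", "body": {
  "moves": [
    [0,0,9.4,0.006,0.016,0,1],
    [0,0,9.4,0.006,0.016,0,1],
    [0,0,9.4,0.006,0.016,0,1],
    [0,0,9.4,0.006,0.016,0,1],
    [0,0,9.3,0.006,0.016,0,1],
    [7.4,-1.3,0,0.006,0.016,0,1],
    [7.4,-1.3,0,0.006,0.016,0,1],
    [7.4,-1.3,0,0.006,0.016,0,1],
    [7.3,-1.3,0,0.006,0.016,0,1],
    [0,0,0,0.004,0.013,-0.011,1]
  ]
}}

```text
time: 2.6
tool_pos: [0.5196, -0.3017, 0.2601]
orientation: [[0.158, 0.984, 0.087], [0.852, -0.18, 0.491], [0.499, -0.004, -0.867]]
wrist_force: [0.4, -0.3, -0.5]
opening: 0.088
```

```bash
python3 - <<'E'
from h import *
from rig import bot,vision
need(bot.get_state(),grasp_R(80,30),[.5206,-.3002,.2609])
for n in ("side","top"):
    f=vision.grab_frame(n); np.savez(f"{n}1.npz",**f)
    a,b,c,d=(180,60,320,260) if n=="side" else (240,120,400,270)
    im=f["pixels"][b:d,a:c,::-1];s=min(800//(c-a),600//(d-b))
    cv2.imwrite(f"pics/{n}1.png",cv2.resize(im,None,fx=s,fy=s,interpolation=cv2.INTER_CUBIC));print(n,s)
E
```

```text
t 2.6 pos [ 0.5196 -0.3017  0.2601] turn [ 0.02 -0.22  0.39] shift [0.001  0.0015 0.0008] F [ 0.4 -0.3 -0.5] open 0.088 q [-0.76  0.49  1.53  0.43  1.44 -2.28]
side 3
top 4
```

View pics/side1.png

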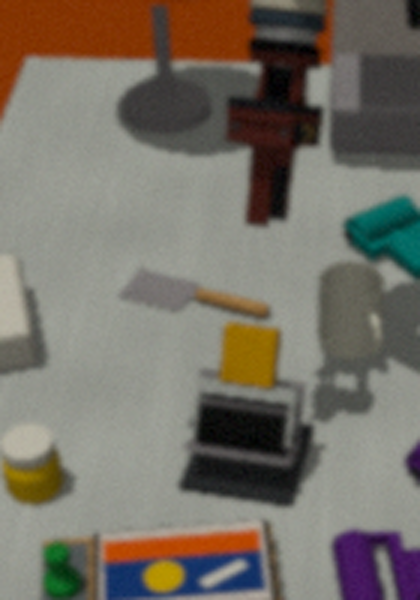

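View pics/top1.png

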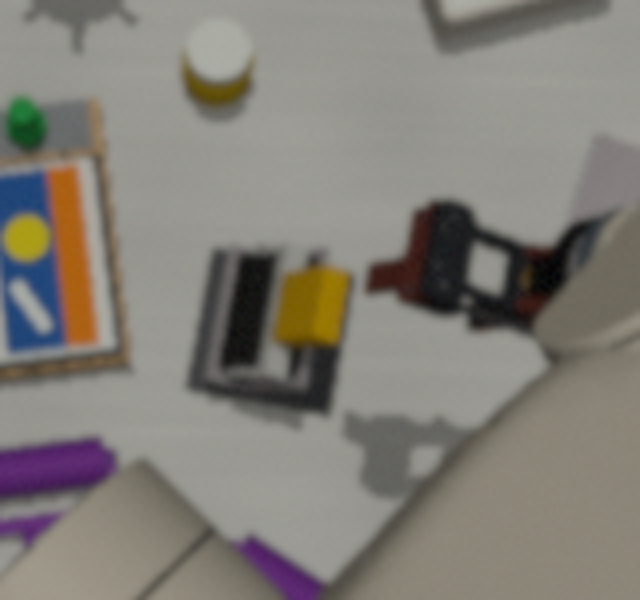

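```bash
cat >> h.py <<'E'
def proj(f,P):
    P=np.atleast_2d(P);c=(P-f["position"])@np.array(f["rotation"]);K=f["camera_matrix"]
    return np.c_[K[0,0]*c[:,0]/c[:,2]+K[0,2],K[1,1]*c[:,1]/c[:,2]+K[1,2]]
E
python3 - <<'E'
from h import *
from rig import bot
s=bot.get_state();p=s["tool_pos"];R=s["orientation"]
for n,(a,b,k) in(("side",(180,60,3)),("top",(240,120,4))):
    f=load(n+"1")
    pts=[p+R[:,0]*sx*.05+R[:,1]*.01*sy+R[:,2]*zz for sx in(1,-1) for sy in(1,-1) for zz in (0,-.019)]
    q=(proj(f,pts)-[a,b])*k
    im=cv2.imread(f"pics/{n}1.png")
    for (u,v) in q: cv2.circle(im,(int(u),int(v)),3,(255,255,0),-1)
    # predicted roller seated
    g=np.array([.537,-.207,0]);G=grasp_R(80);o=g+.03*np.array([np.cos(np.radians(80)),np.sin(np.radians(80)),0])+[0,0,.045]
    rz=-G[:,2];rx=G[:,0];ry=np.cross(rz,rx)
    for x in(-12,12):
        for y in(-30,30):
            for z in(74,138):
                u,v=((proj(f,o+(rx*x+ry*y+rz*z)/1000)-[a,b])*k)[0];cv2.circle(im,(int(u),int(v)),3,(255,0,255),-1)
    cv2.imwrite(f"pics/{n}1p.png",im)
E
```

```text
(no output)
```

View pics/side1p.png

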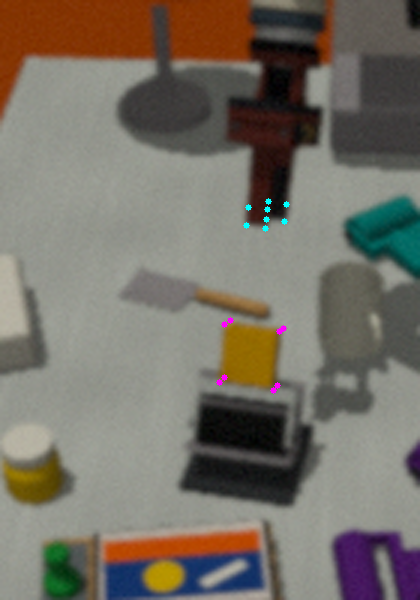

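View pics/top1p.png

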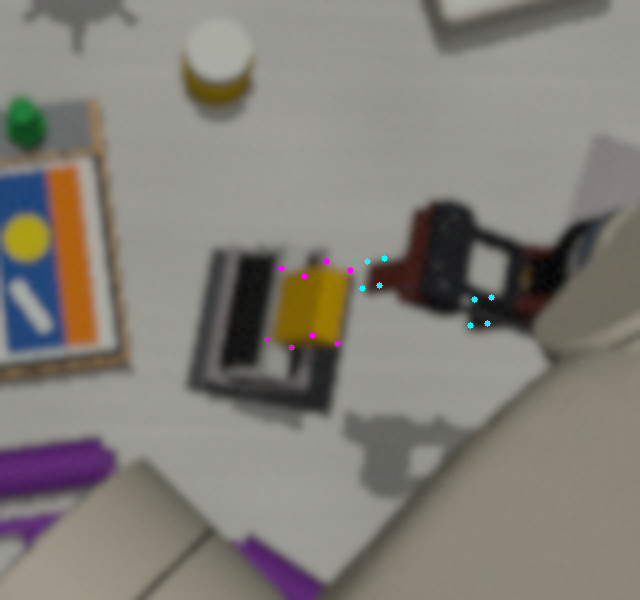

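The projected fingers and handle match the side view within 1 px. The top view is biased by about 2.5–3 mm in x, so I'll trust the side view more. Descending along the handle axis.

{"method": "apply_moves", "body": {
  "moves": [
    [0,-0.2,0.4,0.002,0.01,-0.018,1],
    [0,0,0,0.002,0.01,-0.018,1],
    [0,0,0,0.002,0.011,-0.018,1],
    [0,0,0,0.002,0.011,-0.018,1],
    [0,0,0,0.002,0.011,-0.018,1],
    [0,0,0,0.002,0.011,-0.018,1],
    [0,0,0,0.002,0.008,-0.014,1],
    [0,0,0,0.001,0.003,-0.007,1],
    [0,0,0,0,0,0,1],
    [0,0,0,0,0,0,1]
  ]
}}

```text
time: 3.95
tool_pos: [0.5352, -0.2263, 0.1332]
orientation: [[0.148, 0.985, 0.087], [0.854, -0.171, 0.492], [0.499, 0.002, -0.866]]
wrist_force: [-0.7, -0.1, 0.6]
opening: 0.0875
```

```bash
python3 - <<'E'
from h import *
from rig import bot,vision
need(bot.get_state(),grasp_R(80,30),[.5345,-.2263,.131])
n="side"
f=vision.grab_frame(n); np.savez(f"{n}2.npz",**f)
a,b,c,d=(200,100,320,250)
im=f["pixels"][b:d,a:c,::-1]
cv2.imwrite(f"pics/{n}2.png",cv2.resize(im,None,fx=4,fy=4,interpolation=cv2.INTER_CUBIC))
E
```

```text
t 3.95 pos [ 0.5352 -0.2263  0.1332] turn [ 0.07  0.09 -0.14] shift [-0.0007  0.     -0.0022] F [-0.7 -0.1  0.6] open 0.0875 q [-0.66  0.6   1.68  0.5   1.17 -2.33]
```

View pics/side2.png

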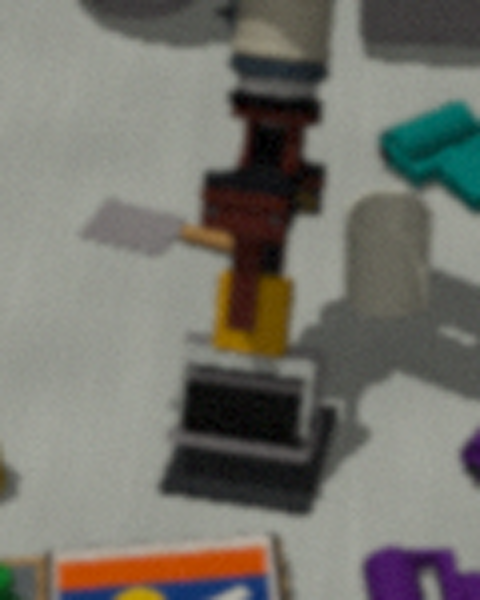

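{"method": "apply_moves", "body": {
  "moves": [
    [0,0,0,0,0,0,0],
    [0,0,0,0,0,0,-0.3],
    [0,0,0,0,0,0,-0.6],
    [0,0,0,0,0,0,-1],
    [0,0,0,0,0,0,-1],
    [0,0,0,0,0,0,-1],
    [0,0,0,0,0,0,-1],
    [0,0,0,0,0,0,-1],
    [0,0,0,0,0,0,-1],
    [0,0,0,0,0,0,-1]
  ],
  "newtons": 12
}}

```text
time: 5.25
tool_pos: [0.5348, -0.226, 0.1326]
orientation: [[0.148, 0.985, 0.086], [0.854, -0.171, 0.492], [0.499, 0.001, -0.866]]
wrist_force: [-0.1, -1.9, -1.1]
opening: 0.0241
```

```bash
python3 - <<'E'
from h import *
from rig import bot,vision
need(bot.get_state(),grasp_R(80,30),[.5345,-.2263,.131])
E
```

```text
t 5.25 pos [ 0.5348 -0.226   0.1326] turn [ 0.04  0.04 -0.14] shift [-0.0003 -0.0003 -0.0016] F [-0.1 -1.9 -1.1] open 0.0241 q [-0.66  0.6   1.69  0.5   1.17 -2.33]
```

{"method": "apply_moves", "body": {
  "moves": [
    [0,0,0,0,0,0,-1],
    [0,0,0,0,0,0,-1],
    [0,0,0,0,0,0.005,-1],
    [0,0,0,0,0,0.01,-1],
    [0,0,0,0,0,0.02,-1],
    [0,0,0,0,0,0.025,-1],
    [0,0,0,0,0,0.025,-1],
    [0,0,0,0,0,0.025,-1],
    [0,0,0,0,0,0.02,-1],
    [0,0,0,0,0,0,-1]
  ],
  "newtons": 50
}}

```text
time: 6.5
tool_pos: [0.5356, -0.2263, 0.2648]
orientation: [[0.146, 0.985, 0.089], [0.855, -0.171, 0.49], [0.498, 0.004, -0.867]]
wrist_force: [0.6, -0.5, -5.2]
opening: 0.0237
```

```bash
python3 - <<'E'
from h import *
from rig import bot,vision
s=bot.get_state()
need(s,grasp_R(80,0),[.5345,-.2263,.26])
# target above bed2 near end
yaw=8.5;c=np.array([.5805,.2233]);bx=np.array([np.cos(np.radians(yaw)),np.sin(np.radians(yaw))])
for x in(-.11,-.083,0,.082): print(x,c+bx*x)
E
```

```text
t 6.5 pos [ 0.5356 -0.2263  0.2648] turn [-29.4    5.39  -0.21] shift [-0.0011  0.     -0.0048] F [ 0.6 -0.5 -5.2] open 0.0237 q [-0.66  0.43  1.61  0.47  1.38 -2.22]
-0.11 [0.47170826 0.20704096]
-0.083 [0.49841168 0.21103182]
0 [0.5805 0.2233]
0.082 [0.6615993  0.23542037]
```

{"method": "apply_moves", "body": {
  "moves": [
    [-7.4,1.3,0,0,0.01,0.01,-1],
    [-7.4,1.3,0,0,0.02,0.01,-1],
    [-7.3,1.4,0,-0.004,0.025,0,-1],
    [-7.3,1.4,-0.2,-0.004,0.03,0,-1],
    [0,0,-8.9,-0.005,0.03,0,-1],
    [0,0,-8.9,-0.005,0.03,0,-1],
    [0,0,-8.9,-0.005,0.03,0,-1],
    [0,0,-8.9,-0.005,0.03,0,-1],
    [0,0,-8.9,-0.005,0.03,0,-1],
    [0,0,-8.9,-0.004,0.03,0,-1]
  ]
}}

```text
time: 7.75
tool_pos: [0.4965, 0.0403, 0.2816]
orientation: [[0.897, 0.442, -0.003], [0.442, -0.897, 0.005], [-0.001, -0.006, -1.0]]
wrist_force: [0.7, 0.1, -4.2]
opening: 0.0239
```

```bash
python3 - <<'E'
from h import *
from rig import bot,vision
need(bot.get_state(),grasp_R(8.5,0),[.4984,.2110,.2])
E
```

```text
t 7.75 pos [0.4965 0.0403 0.2816] turn [ -0.32  -0.13 -17.71] shift [ 0.0019  0.1707 -0.0816] F [ 0.7  0.1 -4.2] open 0.0239 q [ 0.05  0.17  1.84  0.01  1.13 -0.41]
```

{"method": "apply_moves", "body": {
  "moves": [
    [0,0,-6,0,0.03,0,-1],
    [0,0,-6,0,0.035,0,-1],
    [-0.3,-0.1,-5.7,0.001,0.035,0,-1],
    [0,0,0,0.001,0.035,0,-1],
    [0,0,0,0,0.035,0,-1],
    [0,0,0,0,0,-0.025,-1],
    [0,0,0,0,0,-0.025,-1],
    [0,0,0,0,0,-0.02,-1],
    [0,0,0,0,0,-0.01,-1],
    [0,0,0,0,0,0,-1]
  ]
}}

```text
time: 9.0
tool_pos: [0.4991, 0.209, 0.2017]
orientation: [[0.988, 0.153, 0.0], [0.153, -0.988, -0.002], [-0.0, 0.002, -1.0]]
wrist_force: [-0.1, 0.3, -4.6]
opening: 0.0238
```

```bash
python3 - <<'E'
from h import *
from rig import bot,vision
need(bot.get_state(),grasp_R(8.5,0),[.4984,.2110,.2])
for n,(a,b,c,d) in(("side",(180,220,320,360)),("top",(140,120,260,240))):
    f=vision.grab_frame(n); np.savez(f"{n}3.npz",**f)
    im=f["pixels"][b:d,a:c,::-1]
    cv2.imwrite(f"pics/{n}3.png",cv2.resize(im,None,fx=4,fy=4,interpolation=cv2.INTER_CUBIC))
E
```

```text
t 9.0 pos [0.4991 0.209  0.2017] turn [ 0.1   0.   -0.31] shift [-0.0007  0.002  -0.0017] F [-0.1  0.3 -4.6] open 0.0238 q [ 0.38  0.33  1.83 -0.    0.98  0.22]
```

View pics/side3.png

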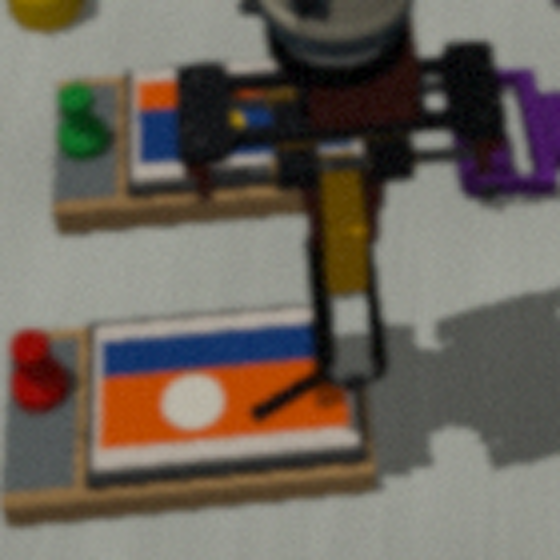

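View pics/top3.png

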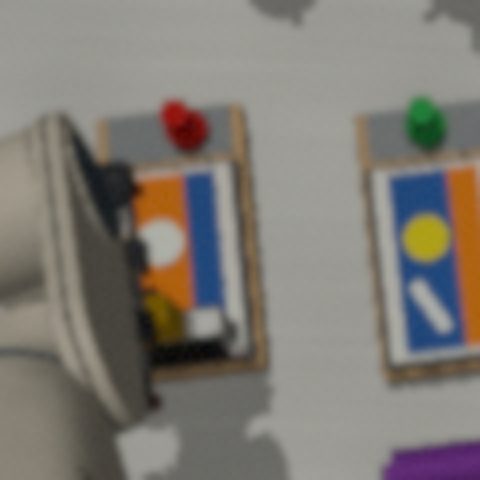

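```bash
python3 - <<'E'
from h import *
c=np.array([.5805,.2233]);y=np.radians(8.5);B=np.array([[np.cos(y),np.sin(y)],[-np.sin(y),np.cos(y)]])
from rig import bot
s=bot.get_state();print("tcp bed",(B@(s["tool_pos"][:2]-c)*1000).round(1),s["tool_pos"][2])
for n in("side","top"):
    f=load(n+"3");w=cloud(f);hsv=cv2.cvtColor(f["pixels"],cv2.COLOR_RGB2HSV)
    b=((w[...,:2]-c)@B.T)*1000;z=w[...,2]*1000
    reg=(np.abs(b[...,0]+82)<40)&(np.abs(b[...,1])<75)&(z>90)
    ye=(cv2.inRange(hsv,(18,120,50),(34,255,255))>0)&reg&(z<260)
    print(n,"yellow",ye.sum(),np.percentile(np.c_[b[ye],z[ye]],[3,50,97],axis=0).round(1).tolist())
    for lo,hi in((95,110),(110,125),(125,140),(140,152),(152,160),(160,172),(172,182),(182,195)):
        m=reg&(z>lo)&(z<hi)
        if m.sum()>3: print("  z",lo,hi,m.sum(),"y",np.percentile(b[m][:,1],[0,5,50,95,100]).round(1),"x",np.percentile(b[m][:,0],[5,50,95]).round(1))
E
```

```text
tcp bed [-81.6  -2. ] 0.20312284750797116
side yellow 320 [[-93.0, -15.3, 180.5], [-81.5, 23.1, 237.1], [-70.6, 27.4, 242.1]]
  z 95 110 4 y [43.3 43.3 44.3 45.4 45.5] x [-95.3 -84.  -70.6]
  z 110 125 40 y [-20.6  42.1  45.1  55.7  57.7] x [-102.6  -81.9  -63.2]
  z 125 140 221 y [-48.1 -34.6  21.9  53.5  56.5] x [-103.3  -72.9  -61.6]
  z 140 152 86 y [-35.8 -22.   23.9  52.7  53.8] x [-97.2 -72.2 -67.5]
  z 152 160 17 y [50.4 50.7 52.5 53.2 53.5] x [-92.3 -80.5 -73.2]
  z 160 172 29 y [28.4 37.7 52.1 54.  54.5] x [-92.3 -82.8 -73. ]
  z 172 182 100 y [23.5 24.7 37.2 51.8 54. ] x [-92.  -82.8 -73.4]
  z 182 195 32 y [ 2.5 16.5 25.6 28.  28.4] x [-92.7 -80.6 -71. ]
top yellow 80 [[-97.4, -33.3, 177.6], [-89.1, -28.4, 231.3], [-74.5, -15.2, 244.5]]
  z 110 125 11 y [-61.  -59.4 -50.1  -0.1   9.5] x [-106.9 -102.7  -86.7]
  z 125 140 69 y [-62.4 -59.8 -31.2   2.5   6.4] x [-106.6 -102.6  -68.9]
  z 140 152 61 y [-58.9 -58.  -26.6   2.9   5.8] x [-101.3  -95.5  -91. ]
  z 152 160 6 y [-58.4 -58.4 -57.8 -54.7 -54.1] x [-94.5 -87.2 -79.3]
  z 160 172 16 y [-59.  -58.5 -44.1 -20.4 -18.3] x [-94.9 -93.4 -75. ]
  z 172 182 57 y [-58.1 -56.3 -43.7 -28.4 -11.5] x [-95.8 -86.1 -76.5]
  z 182 195 8 y [-57.3 -48.7 -30.4 -22.2 -21.1] x [-96.9 -94.8 -78.7]
```

Fork ends are at bed y ≈ +53 and −59, so the roller sits 2.8 mm too far towards −y. I'll shift +2.8 mm and descend to just above the print.

{"method": "apply_moves", "body": {
  "moves": [
    [0,0,-0.3,-0.002,0.0025,0,-1],
    [0,0,0,0,0,-0.015,-1],
    [0,0,0,0,0,-0.015,-1],
    [0,0,0,0,0,-0.012,-1],
    [0,0,0,0,0,-0.006,-1],
    [0,0,0,0,0,-0.002,-1],
    [0,0,0,0,0,0,-1],
    [0,0,0,0,0,0,-1],
    [0,0,0,0,0,0,-1],
    [0,0,0,0,0,0,-1]
  ]
}}

```text
time: 10.35
tool_pos: [0.4979, 0.2117, 0.1529]
orientation: [[0.989, 0.148, 0.003], [0.148, -0.989, -0.001], [0.003, 0.001, -1.0]]
wrist_force: [0.2, 1.0, -4.3]
opening: 0.024
```

```bash
cat >> h.py <<'E'
def bed(s):
    c=np.array([.5805,.2233]);y=np.radians(8.5);B=np.array([[np.cos(y),np.sin(y)],[-np.sin(y),np.cos(y)]])
    print("tcp bed mm",(B@(s["tool_pos"][:2]-c)*1000).round(1),"z",(s["tool_pos"][2]*1000).round(2),"M bed",(B@s["moment"][:2]).round(3))
E
python3 - <<'E'
from h import *
from rig import bot,vision
s=bot.get_state();need(s,grasp_R(8.5,0),[.4984,.2110,.142]);bed(s)
E
```

```text
t 10.35 pos [0.4979 0.2117 0.1529] turn [ 0.06  0.17 -0.03] shift [ 0.0005 -0.0007 -0.0109] F [ 0.2  1.  -4.3] open 0.024 q [ 0.38  0.4   1.87 -0.    0.88  0.23]
tcp bed mm [-83.4   0.7] z 152.91 M bed [-0.078 -0.055]
```

{"method": "apply_moves", "body": {
  "moves": [
    [0,0,0,0,0,-0.002,-1],
    [0,0,0,0,0,-0.002,-1],
    [0,0,0,0,0,-0.002,-1],
    [0,0,0,0,0,-0.001,-1],
    [0,0,0,0,0,-0.001,-1],
    [0,0,0,0,0,0,-1],
    [0,0,0,0,0,0,-1],
    [0,0,0,0,0,0,-1],
    [0,0,0,0,0,0,-1],
    [0,0,0,0,0,0,-1]
  ]
}}

```text
time: 11.6
tool_pos: [0.4979, 0.2117, 0.1447]
orientation: [[0.989, 0.148, 0.003], [0.148, -0.989, -0.001], [0.003, 0.001, -1.0]]
wrist_force: [-0.0, 0.6, 0.5]
opening: 0.024
```

```bash
python3 - <<'E'
from h import *
from rig import bot,vision
s=bot.get_state();need(s,grasp_R(8.5,0),[.4984,.2110,.142]);bed(s)
E
```

```text
t 11.6 pos [0.4979 0.2117 0.1447] turn [ 0.06  0.15 -0.02] shift [ 0.0005 -0.0007 -0.0027] F [-0.   0.6  0.5] open 0.024 q [ 0.38  0.41  1.87 -0.    0.86  0.23]
tcp bed mm [-83.4   0.8] z 144.72 M bed [-0.09  -0.122]
```

{"method": "apply_moves", "body": {
  "moves": [
    [0,0,0,0,0,-0.001,-1],
    [0,0,0,0,0,-0.001,-1],
    [0,0,0,0,0,-0.0012,-1],
    [0,0,0,0,0,0,-1],
    [0,0,0,0,0,0,-1],
    [0,0,0,0.001,0.00015,0,-1],
    [0,0,0,0.002,0.0003,0,-1],
    [0,0,0,0.003,0.00045,0,-1],
    [0,0,0,0.004,0.0006,0,-1],
    [0,0,0,0.004,0.0006,0,-1]
  ]
}}

```text
time: 12.85
tool_pos: [0.512, 0.2139, 0.1416]
orientation: [[0.989, 0.148, 0.003], [0.148, -0.989, -0.001], [0.002, 0.001, -1.0]]
wrist_force: [-0.3, 1.4, 6.2]
opening: 0.0238
```

```bash
python3 - <<'E'
from h import *
from rig import bot,vision
s=bot.get_state();need(s,grasp_R(8.5,0),[.4984,.2110,.142]);bed(s)
E
```

```text
t 12.85 pos [0.512  0.2139 0.1416] turn [ 0.06  0.15 -0.02] shift [-0.0136 -0.0029  0.0004] F [-0.3  1.4  6.2] open 0.0238 q [ 0.38  0.43  1.85 -0.    0.86  0.23]
tcp bed mm [-69.2   0.8] z 141.57 M bed [-0.114  0.004]
```

{"method": "apply_moves", "body": {
  "moves": [
    [0,0,0,0.005,0.00075,0,-1],
    [0,0,0,0.005,0.00075,0,-1],
    [0,0,0,0.005,0.00075,0,-1],
    [0,0,0,0.005,0.00075,0,-1],
    [0,0,0,0.005,0.00075,0,-1],
    [0,0,0,0.005,0.00075,0,-1],
    [0,0,0,0.005,0.00075,0,-1],
    [0,0,0,0.005,0.00075,0,-1],
    [0,0,0,0.005,0.00075,0,-1],
    [0,0,0,0.005,0.00075,0,-1]
  ]
}}

```text
time: 14.1
tool_pos: [0.562, 0.2214, 0.1416]
orientation: [[0.989, 0.148, 0.003], [0.148, -0.989, -0.001], [0.002, 0.001, -1.0]]
wrist_force: [-0.8, 1.3, 6.1]
opening: 0.024
```

```bash
python3 - <<'E'
from h import *
from rig import bot,vision
s=bot.get_state();need(s,grasp_R(8.5,0),[.4984,.2110,.142]);bed(s)
f=vision.grab_frame("side"); np.savez("side4.npz",**f)
im=f["pixels"][220:360,180:320,::-1]
cv2.imwrite("pics/side4.png",cv2.resize(im,None,fx=4,fy=4,interpolation=cv2.INTER_CUBIC))
E
```

```text
t 14.1 pos [0.562  0.2214 0.1416] turn [ 0.06  0.14 -0.02] shift [-0.0636 -0.0104  0.0004] F [-0.8  1.3  6.1] open 0.024 q [ 0.36  0.49  1.73 -0.    0.91  0.21]
tcp bed mm [-18.6   0.8] z 141.59 M bed [-0.163  0.008]
```

View pics/side4.png

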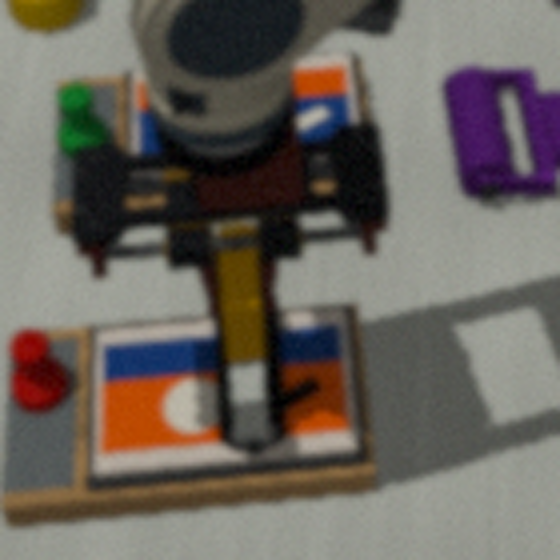

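{"method": "apply_moves", "body": {
  "moves": [
    [0,0,0,0.005,0.00075,0,-1],
    [0,0,0,0.005,0.00075,0,-1],
    [0,0,0,0.005,0.00075,0,-1],
    [0,0,0,0.005,0.00075,0,-1],
    [0,0,0,0.005,0.00075,0,-1],
    [0,0,0,0.005,0.00075,0,-1],
    [0,0,0,0.005,0.00075,0,-1],
    [0,0,0,0.005,0.00075,0,-1],
    [0,0,0,0.005,0.00075,0,-1],
    [0,0,0,0.005,0.00075,0,-1]
  ]
}}

```text
time: 15.4
tool_pos: [0.612, 0.2288, 0.1416]
orientation: [[0.989, 0.148, 0.003], [0.148, -0.989, -0.001], [0.002, 0.001, -1.0]]
wrist_force: [0.3, 0.5, 4.8]
opening: 0.0234
```

```bash
python3 - <<'E'
from h import *
from rig import bot,vision
s=bot.get_state();need(s,grasp_R(8.5,0),[.4984,.2110,.142]);bed(s)
for n,(a,b,c,d) in(("side",(180,220,320,360)),("top",(140,120,260,240))):
    f=vision.grab_frame(n); np.savez(f"{n}5.npz",**f)
    im=f["pixels"][b:d,a:c,::-1]
    cv2.imwrite(f"pics/{n}5.png",cv2.resize(im,None,fx=4,fy=4,interpolation=cv2.INTER_CUBIC))
E
```

```text
t 15.4 pos [0.612  0.2288 0.1416] turn [ 0.06  0.14 -0.02] shift [-0.1136 -0.0178  0.0004] F [0.3 0.5 4.8] open 0.0234 q [ 0.34  0.56  1.62 -0.    0.96  0.19]
tcp bed mm [31.9  0.8] z 141.59 M bed [-0.221  0.011]
```

View pics/side5.png

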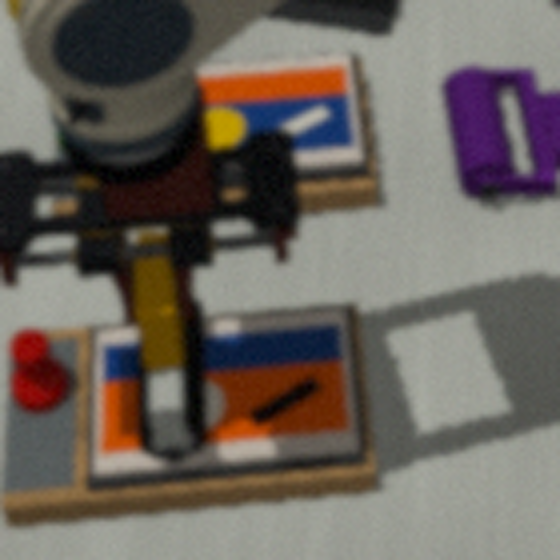

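View pics/top5.png

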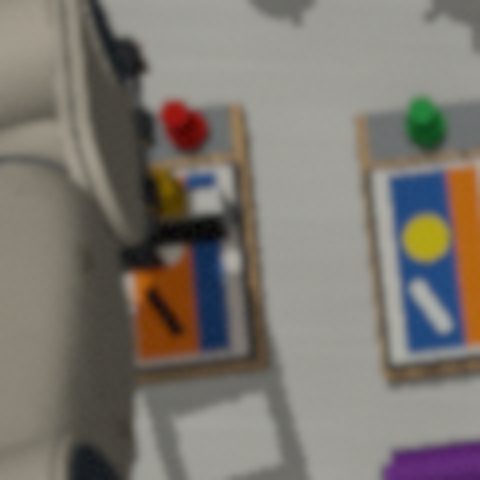

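{"method": "apply_moves", "body": {
  "moves": [
    [0,0,0,0.005,0.00075,0,-1],
    [0,0,0,0.005,0.00075,0,-1],
    [0,0,0,0.005,0.00075,0,-1],
    [0,0,0,0.005,0.00075,0,-1],
    [0,0,0,0.005,0.00075,0,-1],
    [0,0,0,0.005,0.00075,0,-1],
    [0,0,0,0.005,0.00075,0,-1],
    [0,0,0,0.005,0.00075,0,-1],
    [0,0,0,0.004,0.0006,0,-1],
    [0,0,0,0.004,0.0006,0,-1]
  ]
}}

```text
time: 16.75
tool_pos: [0.6599, 0.236, 0.1416]
orientation: [[0.989, 0.148, 0.003], [0.148, -0.989, -0.001], [0.002, 0.001, -1.0]]
wrist_force: [-0.1, 0.4, 5.0]
opening: 0.0237
```

```bash
python3 - <<'E'
from h import *
from rig import bot,vision
s=bot.get_state();need(s,grasp_R(8.5,0),[.4984,.2110,.142]);bed(s)
c=np.array([.5805,.2233]);y=np.radians(8.5);B=np.array([[np.cos(y),np.sin(y)],[-np.sin(y),np.cos(y)]])
for n,(a,b_,c_,d) in(("side",(160,220,300,360)),("top",(140,100,260,220))):
    f=vision.grab_frame(n); np.savez(f"{n}6.npz",**f)
    im=f["pixels"][b_:d,a:c_,::-1]
    cv2.imwrite(f"pics/{n}6.png",cv2.resize(im,None,fx=4,fy=4,interpolation=cv2.INTER_CUBIC))
    w=cloud(f); b=((w[...,:2]-c)@B.T)*1000;z=w[...,2]*1000
    reg=(np.abs(b[...,0]-80)<40)&(np.abs(b[...,1])<75)
    for lo,hi in((50,62),(62,80),(92,102),(102,112),(112,124)):
        m=reg&(z>lo)&(z<hi)
        if m.sum()>3: print(n,"  z",lo,hi,m.sum(),"y",np.percentile(b[m][:,1],[0,5,50,95,100]).round(1),"x",np.percentile(b[m][:,0],[5,50,95]).round(1))
E
```

```text
t 16.75 pos [0.6599 0.236  0.1416] turn [ 0.06  0.15 -0.02] shift [-0.1615 -0.025   0.0004] F [-0.1  0.4  5. ] open 0.0237 q [ 0.33  0.62  1.5  -0.    1.02  0.18]
tcp bed mm [80.4  0.8] z 141.63 M bed [-0.166  0.019]
side   z 50 62 51 y [-27.  -21.5  46.   57.9  58.7] x [ 62.7  97.6 117.8]
side   z 62 80 225 y [-50.1 -39.1  23.4  56.8  59.2] x [ 59.2  66.  101.8]
side   z 92 102 18 y [50.4 52.  54.8 56.3 56.3] x [71.  81.6 89.7]
side   z 102 112 19 y [ 7.9 48.5 55.  57.  57.3] x [71.3 78.8 88.6]
side   z 112 124 111 y [-1.3 13.  40.4 54.9 56.1] x [68.8 80.2 89.8]
top   z 50 62 14 y [-58.9 -58.3 -27.8   0.5   1.7] x [ 56.7  76.4 117.2]
top   z 62 80 89 y [-58.3 -56.1 -26.3   6.2   8.6] x [55.9 61.3 83.4]
top   z 92 102 6 y [-56.2 -55.9 -53.5 -13.4  -5.9] x [67.7 68.9 76.5]
top   z 102 112 22 y [-55.6 -55.2 -35.1  -4.   -1. ] x [67.4 69.1 86.9]
top   z 112 124 49 y [-56.4 -54.  -41.4 -15.5  -7.3] x [66.5 74.8 85.1]
```

View pics/side6.png

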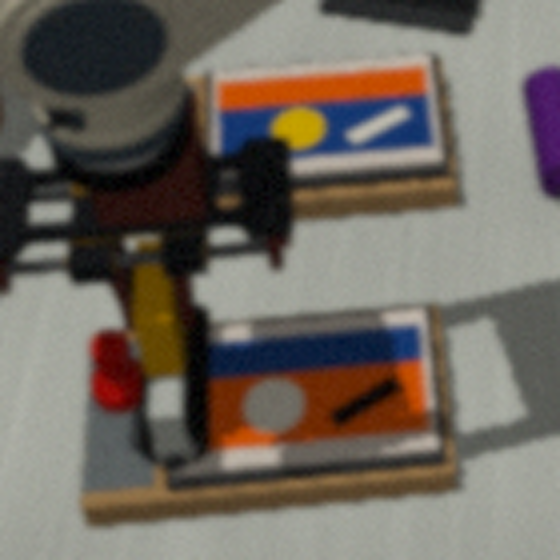

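View pics/top6.png

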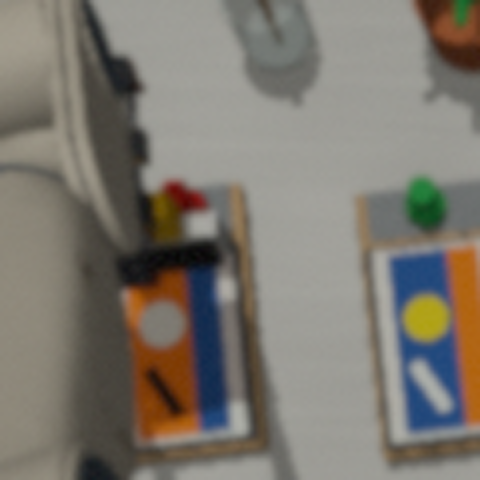

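The fork ends sit symmetrically at ±56 mm, but the drum contact is at about bed x = 79, short of the 80 mm print end. I'll roll 4 mm more, then lift.

{"method": "apply_moves", "body": {
  "moves": [
    [0,0,0,0.001,0.00015,0,-1],
    [0,0,0,0.001,0.00015,0,-1],
    [0,0,0,0.001,0.00015,0,-1],
    [0,0,0,0.001,0.00015,0,-1],
    [0,0,0,0,0,0,-1],
    [0,0,0,0,0,0,-1],
    [0,0,0,0,0,0,-1],
    [0,0,0,0,0,0,-1],
    [0,0,0,0,0,0,-1],
    [0,0,0,0,0,0,-1]
  ]
}}

```text
time: 18.1
tool_pos: [0.664, 0.2366, 0.1416]
orientation: [[0.989, 0.148, 0.003], [0.148, -0.989, -0.001], [0.003, 0.001, -1.0]]
wrist_force: [0.3, 0.4, 4.5]
opening: 0.0237
```

```bash
python3 - <<'E'
from h import *
from rig import bot,vision
s=bot.get_state();need(s,grasp_R(8.5,0),[.4984,.2110,.142]);bed(s)
E
```

```text
t 18.1 pos [0.664  0.2366 0.1416] turn [ 0.06  0.17 -0.02] shift [-0.1656 -0.0256  0.0004] F [0.3 0.4 4.5] open 0.0237 q [ 0.33  0.63  1.49 -0.    1.02  0.18]
tcp bed mm [84.5  0.8] z 141.62 M bed [-0.211 -0.251]
```

{"method": "apply_moves", "body": {
  "moves": [
    [0,0,0,0,0,0.003,-1],
    [0,0,0,0,0,0.005,-1],
    [0,0,0,0,0,0.015,-1],
    [0,0,0,0,0,0.02,-1],
    [0,0,0,-0.005,-0.001,0.03,-1],
    [0,0,0,-0.01,-0.005,0.03,-1],
    [0,0,0,-0.01,-0.02,0.03,-1],
    [0,0,0,-0.01,-0.03,0.01,-1],
    [0,0,0,-0.01,-0.03,0,-1],
    [0,0,0,-0.01,-0.03,0,-1]
  ]
}}

```text
time: 19.35
tool_pos: [0.6085, 0.1197, 0.2861]
orientation: [[0.989, 0.148, 0.004], [0.148, -0.989, -0.001], [0.004, 0.001, -1.0]]
wrist_force: [-0.3, -0.4, -5.3]
opening: 0.0233
```

```bash
python3 - <<'E'
from h import *
from rig import bot,vision
# retreat-seat lifted pose
s=bot.get_state();need(s,grasp_R(80,0),[.5356,-.2263,.2648]);bed(s)
for n,(a,b_,c_,d) in(("side",(160,220,300,360)),("top",(140,100,260,220))):
    f=vision.grab_frame(n); np.savez(f"{n}7.npz",**f)
    im=f["pixels"][b_:d,a:c_,::-1]
    cv2.imwrite(f"pics/{n}7.png",cv2.resize(im,None,fx=4,fy=4,interpolation=cv2.INTER_CUBIC))
E
```

```text
t 19.35 pos [0.6085 0.1197 0.2861] turn [-0.1   0.23 71.46] shift [-0.0729 -0.346  -0.0213] F [-0.3 -0.4 -5.3] open 0.0233 q [ 0.18  0.35  1.58 -0.    1.2   0.03]
tcp bed mm [  12.3 -106.6] z 286.1 M bed [-0.095 -0.108]
```

View pics/side7.png

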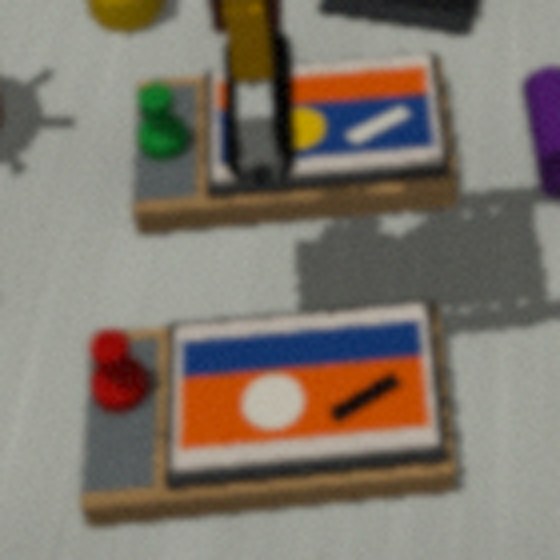

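{"method": "apply_moves", "body": {
  "moves": [
    [0,0,8.9,-0.008,-0.03,0,-1],
    [0,0,8.9,-0.008,-0.03,0,-1],
    [0,0,8.9,-0.008,-0.03,0,-1],
    [0,0,8.9,-0.008,-0.03,0,-1],
    [0,0,8.9,-0.008,-0.03,0,-1],
    [0,0,8.9,-0.008,-0.03,0,-1],
    [0,0,8.9,-0.008,-0.03,0,-1],
    [0,0,8.9,-0.008,-0.03,0,-1],
    [0,0.2,0.4,-0.008,-0.03,0,-1],
    [7.4,-1.3,0,-0.001,-0.03,0,-1]
  ]
}}

```text
time: 20.7
tool_pos: [0.5363, -0.1784, 0.286]
orientation: [[0.166, 0.986, 0.023], [0.977, -0.168, 0.133], [0.135, 0.0, -0.991]]
wrist_force: [1.1, -0.4, -4.6]
opening: 0.0235
```

```bash
cat >> h.py <<'E'
RG=np.array([[.148,.985,.0862],[.854,-.171,.492],[.499,.001,-.866]])
RG=Rot.from_matrix(RG).as_matrix()
E
python3 - <<'E'
from h import *
from rig import bot,vision
s=bot.get_state();need(s,RG,[.5356,-.2263,.2648])
E
```

```text
t 20.7 pos [ 0.5363 -0.1784  0.286 ] turn [21.86 -3.8  -0.18] shift [-0.0007 -0.0479 -0.0212] F [ 1.1 -0.4 -4.6] open 0.0235 q [-0.41  0.28  1.69  0.14  1.21 -1.87]
```

{"method": "apply_moves", "body": {
  "moves": [
    [7.3,-1.3,0,0,-0.012,0,-1],
    [7.3,-1.3,0,0,-0.012,0,-1],
    [7.3,-1.2,-0.2,0,-0.012,0,-1],
    [0,0,0,0,-0.012,0,-1],
    [0,0,0,-0.001,0,-0.01,-1],
    [0,0,0,0,0,-0.011,-1],
    [0,0,0,0,0,0,-1],
    [0,0,0,0,0,0,-1],
    [0,0,0,0,0,0,-1],
    [0,0,0,0,0,0,-1]
  ]
}}

```text
time: 21.95
tool_pos: [0.535, -0.2274, 0.2638]
orientation: [[0.152, 0.985, 0.085], [0.854, -0.174, 0.49], [0.497, -0.001, -0.868]]
wrist_force: [-0.1, 0.3, -4.8]
opening: 0.0235
```

```bash
python3 - <<'E'
from h import *
from rig import bot,vision
s=bot.get_state();need(s,RG,[.5356,-.2263,.2648])
for n,(a,b_,c_,d) in(("side",(200,120,320,260)),("top",(250,130,370,250))):
    f=vision.grab_frame(n); np.savez(f"{n}8.npz",**f)
    im=f["pixels"][b_:d,a:c_,::-1]
    cv2.imwrite(f"pics/{n}8.png",cv2.resize(im,None,fx=4,fy=4,interpolation=cv2.INTER_CUBIC))
E
```

```text
t 21.95 pos [ 0.535  -0.2274  0.2638] turn [ 0.11 -0.16  0.17] shift [0.0006 0.0011 0.001 ] F [-0.1  0.3 -4.8] open 0.0235 q [-0.66  0.44  1.61  0.46  1.38 -2.21]
```

View pics/side8.png

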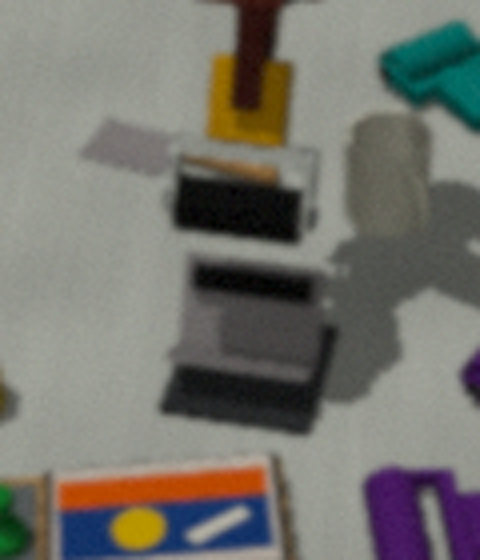

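View pics/top8.png

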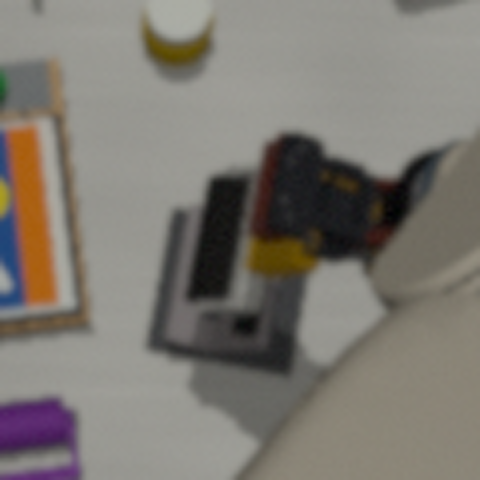

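{"method": "apply_moves", "body": {
  "moves": [
    [0.1,-0.2,0.2,0,0.002,-0.01,-1],
    [0,0,0,0,0,-0.02,-1],
    [0,0,0,0,0,-0.025,-1],
    [0,0,0,0,0,-0.025,-1],
    [0,0,0,0,0,-0.02,-1],
    [0,0,0,0,0,-0.015,-1],
    [0,0,0,0,0,-0.008,-1],
    [0,0,0,0,0,-0.004,-1],
    [0,0,0,0,0,0,-1],
    [0,0,0,0,0,0,-1]
  ]
}}

```text
time: 23.3
tool_pos: [0.5352, -0.2257, 0.1371]
orientation: [[0.147, 0.985, 0.087], [0.854, -0.171, 0.491], [0.499, 0.002, -0.867]]
wrist_force: [-1.2, 0.0, -3.3]
opening: 0.0237
```

```bash
python3 - <<'E'
from h import *
from rig import bot,vision
s=bot.get_state();need(s,RG,[.5348,-.226,.1326])
E
```

```text
t 23.3 pos [ 0.5352 -0.2257  0.1371] turn [ 0.02  0.08 -0.02] shift [-0.0004 -0.0003 -0.0045] F [-1.2  0.  -3.3] open 0.0237 q [-0.66  0.59  1.68  0.5   1.17 -2.33]
```

{"method": "apply_moves", "body": {
  "moves": [
    [0,0,0,0,0,-0.001,-1],
    [0,0,0,0,0,-0.001,-1],
    [0,0,0,0,0,-0.001,-1],
    [0,0,0,0,0,-0.001,-1],
    [0,0,0,0,0,0,-1],
    [0,0,0,0,0,0,-1],
    [0,0,0,0,0,0,-1],
    [0,0,0,0,0,0,-1],
    [0,0,0,0,0,0,-1],
    [0,0,0,0,0,0,-1]
  ]
}}

```text
time: 24.55
tool_pos: [0.5348, -0.2257, 0.1328]
orientation: [[0.147, 0.985, 0.087], [0.854, -0.171, 0.492], [0.499, 0.001, -0.866]]
wrist_force: [-4.2, -3.3, 2.5]
opening: 0.0235
```

```bash
python3 - <<'E'
from h import *
from rig import bot,vision
s=bot.get_state();need(s,RG,[.5348,-.226,.1326])
E
```

```text
t 24.55 pos [ 0.5348 -0.2257  0.1328] turn [ 0.    0.03 -0.02] shift [-0.     -0.0003 -0.0002] F [-4.2 -3.3  2.5] open 0.0235 q [-0.66  0.6   1.69  0.5   1.17 -2.33]
```

{"method": "apply_moves", "body": {
  "moves": [
    [0,0,0,0,0,0,-1],
    [0,0,0,0,0,0,-1],
    [0,0,0,0,0,0,-0.4],
    [0,0,0,0,0,0,-0.3],
    [0,0,0,0,0,0,-0.1],
    [0,0,0,0,0,0,0.2],
    [0,0,0,0,0,0,0.6],
    [0,0,0,0,0,0,1],
    [0,0,0,0,0,0,1],
    [0,0,0,0,0,0,1]
  ],
  "newtons": 5
}}

```text
time: 25.8
tool_pos: [0.5348, -0.2254, 0.1325]
orientation: [[0.147, 0.985, 0.086], [0.854, -0.171, 0.492], [0.5, 0.001, -0.866]]
wrist_force: [0.0, -0.5, -0.8]
opening: 0.0855
```

```bash
python3 - <<'E'
from h import *
from rig import bot,vision
s=bot.get_state();need(s,RG,[.5348,-.226,.1326])
f=vision.grab_frame("side"); np.savez("side9.npz",**f)
im=f["pixels"][120:260,200:320,::-1]
cv2.imwrite("pics/side9.png",cv2.resize(im,None,fx=4,fy=4,interpolation=cv2.INTER_CUBIC))
E
```

```text
t 25.8 pos [ 0.5348 -0.2254  0.1325] turn [-0.02  0.02 -0.02] shift [-0.     -0.0006  0.0001] F [ 0.  -0.5 -0.8] open 0.0855 q [-0.66  0.6   1.69  0.5   1.17 -2.33]
```

View pics/side9.png

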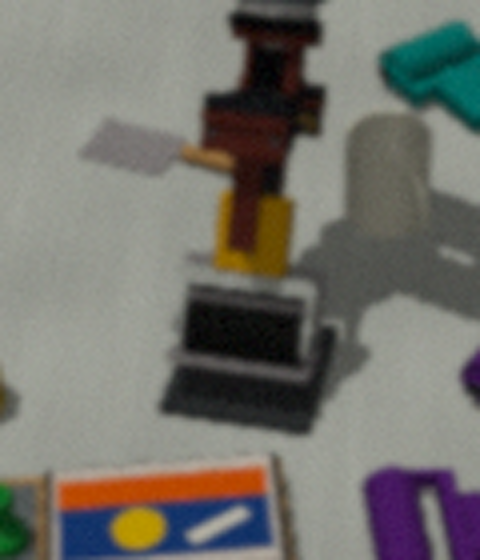

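Released and seated. Retreating along the handle axis.

{"method": "apply_moves", "body": {
  "moves": [
    [0,0,0,-0.001,-0.003,0.005,1],
    [0,0,0,-0.001,-0.006,0.01,1],
    [0,0,0,-0.002,-0.01,0.018,1],
    [0,0,0,-0.002,-0.011,0.019,1],
    [0,0,0,-0.002,-0.011,0.019,1],
    [0,0,0,-0.002,-0.011,0.019,1],
    [0,0,0,-0.002,-0.011,0.02,1],
    [0,0,0,-0.002,-0.011,0.02,1],
    [0,0,0,0,-0.02,0.02,1],
    [0,0,0,0,0,0,1]
  ]
}}

```text
time: 27.1
tool_pos: [0.5214, -0.3213, 0.2845]
orientation: [[0.147, 0.985, 0.09], [0.855, -0.172, 0.489], [0.497, 0.005, -0.868]]
wrist_force: [-0.3, 0.4, -0.4]
opening: 0.0876
```

```bash
python3 - <<'E'
from h import *
from rig import bot,vision
s=bot.get_state();need(s,RG,[.5348,-.226,.1326])
for n in("side","top"):
    f=vision.grab_frame(n); np.savez(f"{n}F.npz",**f)
    g=load(n+"0")
    hs=[cv2.cvtColor(x["pixels"],cv2.COLOR_RGB2HSV) for x in(g,f)]
    a,b,c,d=(170,155,320,360) if n=="side" else (150,130,345,240)
    # compare yellow handle, red, green, black drum centroids in pixels
    for nm,lo,hi,(u0,v0,u1,v1) in(("yellow",(18,120,60),(34,255,255),(240,160,290,200) if n=="side" else (300,180,340,215)),
        ("black",(0,0,0),(180,255,45),(240,180,290,220) if n=="side" else (285,178,325,225)),
        ("red",(172,120,50),(180,255,255),(170,290,210,340) if n=="side" else (170,135,205,165)),("green",(50,100,30),(80,255,255),(180,230,215,275) if n=="side" else (230,135,265,165))):
        r=[]
        for h in hs:
            m=np.zeros(h.shape[:2],bool);m[v0:v1,u0:u1]=cv2.inRange(h,lo,hi)[v0:v1,u0:u1]>0
            q=np.argwhere(m)[:,::-1];r.append((len(q),q.mean(0).round(2).tolist()))
        print(n,nm,r)
    im=np.vstack([np.hstack([x["pixels"][b:d,a:c,::-1] for x in(g,f)])])
    k=800//im.shape[1];cv2.imwrite(f"pics/{n}F.png",cv2.resize(im,None,fx=k,fy=k,interpolation=cv2.INTER_CUBIC))
E
```

```text
t 27.1 pos [ 0.5214 -0.3213  0.2845] turn [0.16 0.19 0.07] shift [ 0.0134  0.0953 -0.1519] F [-0.3  0.4 -0.4] open 0.0876 q [-0.78  0.49  1.47  0.42  1.5  -2.28]
side yellow [(365, [262.72, 177.84]), (365, [262.87, 177.94])]
side black [(645, [261.07, 207.82]), (631, [261.05, 207.8])]
side red [(18, [191.33, 314.56]), (20, [190.3, 314.15])]
side green [(167, [199.71, 250.71]), (170, [199.75, 250.75])]
top yellow [(313, [317.47, 196.59]), (309, [317.48, 196.66])]
top black [(299, [306.16, 202.8]), (294, [306.17, 202.81])]
top red [(3, [186.67, 154.0]), (1, [183.0, 151.0])]
top green [(83, [245.92, 150.6]), (83, [245.82, 150.52])]
```

View pics/sideF.png

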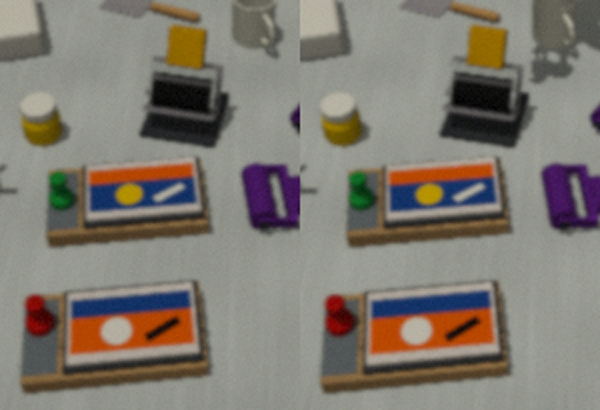

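View pics/topF.png

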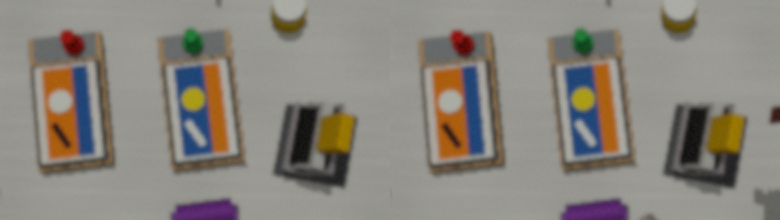

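The before and after pictures match. The red mask caught too few pixels, so I'll check the marker with a wider hue range before handing in.

```bash
python3 - <<'E'
from h import *
for n,(u0,v0,u1,v1) in(("side",(170,290,205,335)),("top",(175,140,200,160))):
    r=[]
    for k in "0F":
        h=cv2.cvtColor(load(n+k)["pixels"],cv2.COLOR_RGB2HSV)[v0:v1,u0:u1]
        m=((h[...,0]<5)|(h[...,0]>170))&(h[...,1]>140); q=np.argwhere(m)[:,::-1]+[u0,v0]; r.append((len(q),q.mean(0).round(2).tolist()))
    print(n,r)
from rig import bot
print(bot.sign_off())
E
```

```text
side [(212, [188.74, 313.07]), (211, [188.71, 313.08])]
top [(84, [185.62, 151.02]), (85, [185.67, 151.0])]
the job is handed in; nothing more can be done
None
```

The waiting print, the orange one with the red marker (bed_2), is rolled from the near end to the far end. The roller is back in its rest, and the job was handed in at about 27 s.

- **Rolling:** The drum was lowered near bed x = −84 mm and rolled to about +83 mm; the print itself runs from −80 to +80.
- **Pressure:** The readings during the roll gave about 9–11 N of pressing force, with the platen about 5.3 mm down. Force was only read at the end of each move, not continuously.
- **Centring:** The fork ends measured about +56 and −56 mm from the print's centre line, and the yaw held to within about 0.2° of the fitted bed direction.
- **Putting back:** The handle and drum are within about 0.2 px of their starting positions in both views.
- **Everything else:** Both markers are within about 0.1 px of where they started. The roller passed well above the finished print without touching it. I compared the other objects near the beds only by eye and saw no change; those at the counter's edges I did not compare.

**Checks that disagreed:**
- The two cameras differed by 3–5 mm in x. The gripper's known position showed the top view to be the biased one, so I leaned on the side view.
- My first stop was about 1 mm short of the print's end, so I rolled 4 mm further before lifting.
- There was a small unexplained change in moment (about 0.25 N m) at the far end, and a 4 N sideways force while seating. Both were gone after lifting and releasing.

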